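# Clear the marbling tray and bring the rake over it

### The arm

A 7-joint arm with a two-finger parallel gripper is mounted at the origin on the work surface. World frame = base frame: x ahead of the robot, y to its left, z up, the work surface at z = 0. Lengths are in mm, angles in rad, forces in N, time in s.
With the tool pointing down it reaches from about 400 to 875 mm from the base axis. Payload 4.4 kg.
Tool frame: the origin (TCP) lies midway between the tips of the shut fingers; the grasp point (between the pads) lies 19 mm behind it; z points along the fingers, y is the line along which they close (so a half turn about z gives the same grasp; the last joint's range is limited). The gripper opens to 85 mm and grips with 20 to 120 N. Pads are 22 mm wide; open, the fingers measure 114 mm over their backs; the gripper's body (76 mm by 85 mm) begins 54 mm behind the grasp point. The pads swing forward as they close: fully open they stand 13 mm farther back than shut.
Start: joints at [1.07, 0.628, 0.038, 1.517, -0.027, 0.996, -0.02], TCP at [273.827, -589.522, 231.313] pointing down, gripper open.
Joint ranges: [-3.06, 3.06], [-0.37, 2.12], [-1.25, 1.32], [0.18, 2.47], [-1.1, 4.24], [0.23, 1.98], [-2.94, 2.94]. Speed limits (rad/s): [2.57, 2.57, 3.14, 3.14, 3.14, 3.14, 3.14].

### API

Orientations are given as [roll, pitch, yaw] about the fixed x, y, z axes, in that order (R = Rz(yaw) Ry(pitch) Rx(roll)).
In Python, from cell import telemetry, eyes, ctrl, finder gives the robot as it stands.
- The arm moves only by the tool move_arm, never from a script. Its argument "steps" is a list of rows, each a list of 7 numbers: the turn, a rotation vector about the world's x, y, z in degrees, then the shift along the world's x, y, z in m, then the finger opening in m, from 0 to 0.0854. A call has 1 to 5 rows; each row shifts and turns the commanded pose from where the row before left it; what a row does not reach is not made up. A row lasts 1/10 s, in which the tool goes at most 50 mm and 8.59 degrees, less where a joint would pass 70% of its speed; a pose out of reach is approached as far as the arm can. A call with a gripper value outside its range is refused whole. The fingers move at their own pace and stop on an object; the grip force is fixed at half the most. Time passes only in rows, so rows that do not move let the fingers close. It gives the time, the measured TCP pose, the force, the opening and the grip force at its end, in the units of the state.
- telemetry.read_state(): the state, without advancing time (a new reading comes with each control period).
- eyes.get_image(name): name is "side" or "top" or "wrist"; returns (picture, depth): 400x640x3 uint8, blue, green, red; 400x640 float32, mm along the optical axis (not along the pixel's ray), 0 where there is no reading.
- eyes.calibration(name): a dict with "fx", "fy", "cx", "cy" (pixels), "position" and "attitude" of the camera in the world. Camera axes: x right, y down, z forward; pixel columns grow to the right and rows downward; lengths in mm; the calibration is good to about 2 mm. A picture is of the moment at which its call begins: read the wrist's pose just before it. calibration takes no time and is no camera call; for the wrist camera it gives the pose at the moment of the call.
- ctrl.finish_job(): hands the job in; it is judged then, once.
Trained networks look in the newest picture that a camera, given by its name, has taken for a name from the list of things; names that differ only in an ending like _2 or _b are one class to them, and where a whole thing is asked for, a point or a joint stands for the part that bears it (a point fixed in the world has none). Each returns a list of dicts, best first, with "confidence" (0 to 1); they miss things now and then, are a little off and sometimes report something else, mostly with a low value. They report only what shows in the picture. A call takes as long as a camera call. They do not tell look-alikes from the thing itself.
- finder.boxes_of(camera, name): "location" ([x, y, z] in mm, in the coordinates of the camera as it stood for that picture, good to about 4 mm: the middle of the surface that is visible of it).
- finder.cut_out(camera, name): "mask" (400x640 bool, what is visible of it).
- finder.pinpoint(camera, name): "location" ([x, y, z] in mm, in the coordinates of the camera as it stood for that picture, good to about 4 mm: a listed point, or the origin of a listed thing).
The state is a dict: "clock": time; "qpos": joint angles; "qd": joint speeds; "tau": joint torques, N m; "eef_pos": TCP position; "tool_rot": TCP orientation; "force": force on the tool from outside, world axes, zero at the start; "torque": the same for the moment, N m; "width": finger opening in mm; "gripper_force": force on a finger pad.
Only numpy, scipy, OpenCV 4.12 (cv2) and the standard library are available. Lean on these libraries where they do the work, as an engineer would, in place of code of your own. Each camera call takes 0.05 s, during which the arm holds its last target. There are 200 camera calls.

### The job

Get the marbling tray ready for combing: first lift the empty cup out of the tray and nest it, without dropping it, straight down into the matching cup that stands on the table, and leave the two as an upright stack there. Then draw the wooden marbling rake out of its slanted stand, turn it level with its teeth pointing down, and hold it over the middle of the tray with the teeth about 10 cm above the tray floor. Finish still holding the rake there, raised and still, and leave everything else on the table where it stands.

Things in the scene. Friction and masses are not known exactly. Their poses are not given: they have to be found in the camera images.
- tray: shallow open tray fixed to the table, plywood walls and grey floor, 260 mm (x) by 320 mm (y) outside, walls 10 mm thick and 35 mm high, floor 6 mm thick. Origin: centre of its underside, on the table top; z up
- cup_a: the cup standing in the tray: white tapering cup, 70 mm high, 66 mm across the rim, 38 mm across the foot, wall 3 mm, inner floor 28 mm above the foot; about 0.12 kg. Origin: centre of its underside; z up. Can be gripped across the rim from outside. Nested, it rests on its twin's inner floor, 28 mm above the twin's origin, its top 28 mm showing, 2 mm of play all round
- cup_b: the identical cup that stands empty on the table beside the tray (left or right of it). Same size and axes as cup_a
- stand: wooden rake stand fixed to the table, left or right of the tray. Foot plate 110 (x) by 80 (y) by 14 mm; on it a pocket slanting up towards the stand's +x, 50 degrees above level, 50 mm deep, 19 by 21 mm inside, walls 10 mm; pocket bottom at (-20, 0, 30) mm, mouth at (12, 0, 68) mm in the stand's frame. Origin: centre of the underside; z up
- rake: dark wooden bar 220 (x) by 16 (y) by 18 mm (z), 0.06 kg; 9 steel pins, 3 mm thick, 22 mm long, on its -z face from x = -20 to +100 mm. Origin: centre of bar and mass; x to the toothed end; teeth point to -z. Starts with the plain end 50 mm deep in the pocket, 1.5 mm of play, x about 50 degrees above level, teeth on the lower side; slides out along x. Held level, tips are 31 mm below origin
- jar_tall: bystander, loose, to be left alone: capped glass jar, 58 mm across, 85 mm high; origin: centre of its underside
- mug: bystander, loose, to be left alone: blue glazed mug, 72 mm across, 80 mm high; origin: centre of its underside
- bottle: bystander, loose, to be left alone: brown bottle, 48 mm across, 130 mm high; origin: centre of its underside
- jar_squat: bystander, loose, to be left alone: capped squat glass jar, 68 mm across, 60 mm high; origin: centre of its underside
- pot_small: bystander, loose, to be left alone: small capped brown jar, 48 mm across, 45 mm high; origin: centre of its underside
- weight: bystander, loose, to be left alone: steel block 90 x 55 x 30 mm; origin: centre of its underside
- dish: bystander, loose, to be left alone: marble disc, 90 mm across, 14 mm high; origin: centre of its underside
Mind the look-alikes: they are no part of the job. Leave any green or red look-alike of the stand alone.

How it is judged (in metres and radians):
On the way, in this order (a step that is already met when the one before it is completed fails the run):
1. the cup from the tray is nested in its twin on the table and let go (horizontal distance between cup_a and cup_b below 0.006 m and z of cup_a in the frame of cup_b between 0.024 and 0.033 m and angle between each of cup_a, cup_b's own z axis and vertical below 0.12 rad and distance of cup_b from where it was at the start of the episode below 0.04 m and contact force between the fingers and cup_a below 0.1 N and linear speed of cup_a below 0.03 m/s), for 0.3 s.
2. the rake is drawn clear of its stand and held up by the fingers (distance between rake and stand above 0.175 m and height (world z) of rake above 0.11 m and contact force between the fingers and rake above 1 N and contact force between rake and stand below 0.2 N and contact force between rake and tray below 0.2 N and contact force between rake and cup_a below 0.2 N and contact force between rake and cup_b below 0.2 N), for 0.2 s.
At the end, for the whole second after the job is handed in: Cup_a free and upright in cup_b (axes within 6 mm, 24 to 33 mm higher), cup_b within 40 mm of its start. Fingers alone hold the rake still, its z within 0.2 rad of vertical, origin 110 to 220 mm above the table, within 70 mm (x) and 80 mm (y) of the tray centre in the tray frame (horizontal distance between cup_a and cup_b below 0.006 m and z of cup_a in the frame of cup_b between 0.024 and 0.033 m and angle between each of cup_a, cup_b's own z axis and vertical below 0.12 rad and distance of cup_b from where it was at the start of the episode below 0.04 m and contact force between the fingers and cup_a below 0.1 N and contact force between rake and stand below 0.2 N and contact force between rake and tray below 0.2 N and contact force between rake and cup_a below 0.2 N and contact force between rake and cup_b below 0.2 N and contact force between the fingers and rake above 1 N and angle between rake's own z axis and vertical below 0.2 rad and height (world z) of rake between 0.11 and 0.22 m and x of rake in the frame of tray between -0.07 and 0.07 m and y of rake in the frame of tray between -0.08 and 0.08 m and linear speed of rake below 0.04 m/s); the arm keeps its last pose, push and grip.
It fails at once if a bystander is moved more than 30 mm (distance of any of jar_tall, mug, bottle, jar_squat, pot_small, weight, dish from where it was at the start of the episode above 0.03 m).
It fails at once if the cup is dropped (contact force between the fingers and cup_a below 0.05 N and linear speed of cup_a above 0.6 m/s).
It also fails if it takes over 51 s, if anything falls off the work surface, if the arm or the gripper's body presses on something with over 40 N, if the wrist force passes 120 N, or if a joint passes its speed limit or range.

## Working session

There is one attempt and no reset: what is moved stays moved. The work goes in short steps, Python scripts to look and compute and a tool call to move; the robot and the scene stay as the last step left them, time stands still between calls to the robot, and variables do not carry over. Pictures are saved under pics/ and viewed, at most 10 in all, crops included, and the job is handed in when it is done.

Besides the shell and the picture viewer there is one more tool, called after "Call:" as name(argument=value, ...) on one line, values as JSON. move_arm: Moves the arm, as the interface text tells. Its arguments: {"type":"object","properties":{"steps":{"type":"array"}},"required":["steps"]}

```bash
mkdir -p pics; ls
cat > h.py <<'E'
import numpy as np, cv2
from scipy.spatial.transform import Rotation as R
from cell import telemetry, eyes, ctrl, finder
def T(c):
    a=np.array(c["attitude"],float)
    M=a if a.shape==(3,3) else R.from_euler('xyz',a).as_matrix()
    return M,np.array(c["position"],float)
def w(c,p):
    M,t=T(c); return M@np.array(p)+t
def cloud(c,d):
    v,u=np.mgrid[:400,:640]
    P=np.stack([(u-c["cx"])/c["fx"]*d,(v-c["cy"])/c["fy"]*d,d],-1)
    M,t=T(c); return P@M.T+t
E
python3 - <<'E'
from h import *
print(telemetry.read_state()); 
for n in("top","side"):
    print(eyes.calibration(n))
    im,d=eyes.get_image(n); cv2.imwrite(f"pics/{n}0.png",im); c=eyes.calibration(n)
    for t in ("tray","cup_a","stand","rake","jar_tall","mug","bottle","jar_squat","pot_small","weight","dish"):
        for r in finder.pinpoint(n,t):
            if r["confidence"]>.3:
                p=np.array(r["location"]); print(n,t,round(r["confidence"],2),w(c,p).round(),(p[:2]/p[2]*[c["fx"],c["fy"]]+[c["cx"],c["cy"]]).round())
print(telemetry.read_state()["clock"])
E
```

```text
pics
{'clock': 0.0, 'qpos': array([ 1.07023894,  0.6293421 ,  0.03844957,  1.51834857, -0.02700764,
        0.99629828, -0.01998797]), 'qd': array([ 1.77694990e-04, -3.56072839e-04, -9.97511208e-04,  9.66767625e-05,
       -7.72971080e-04, -1.19785813e-03,  3.09323603e-04]), 'tau': array([ 1.05508570e-03, -5.63378727e+01,  1.22606557e+00, -1.93445259e+01,
        1.08968068e-02,  1.04820920e-02,  7.54333342e-07]), 'eef_pos': array([ 273.53981547, -588.96356894,  230.3980475 ]), 'tool_rot': array([-3.13971466e+00,  2.22580872e-05,  4.34759566e-01]), 'force': array([ 0.39083799,  0.34684563, -0.28924417]), 'torque': array([-0.02132994,  0.07565848,  0.02525562]), 'gripper_force': 0.0, 'width': 85.58351047860069}
{'fx': 379.3064028674805, 'fy': 379.3064028674805, 'cx': 319.9834901489369, 'cy': 197.54652612855642, 'position': array([ 492.12963623,    3.95504964, 1176.3335143 ]), 'attitude': array([-3.09175848,  0.00802079, -1.55742794])}
top tray 0.81 [583. -33.  -2.] [335. 187.]
top cup_a 0.79 [612. -22.   7.] [332. 178.]
top cup_a 0.72 [ 456. -284.    0.] [416. 230.]
top stand 0.82 [32
[... 942 characters left out ...]
cup_a 0.63 [612. -20.   7.] [303. 216.]
side stand 0.98 [386. 438.   1.] [365. 329.]
side stand 0.82 [476. 279.   3.] [335. 281.]
side stand 0.72 [536. 504.  -0.] [301. 345.]
side stand 0.56 [317. 270.  -3.] [391. 285.]
side rake 0.91 [533. 300. 112.] [313. 254.]
side jar_tall 0.78 [725. 292.  -2.] [248. 278.]
side mug 0.82 [ 731. -261.   -3.] [283. 181.]
side bottle 0.93 [ 781. -130.    1.] [263. 197.]
side jar_squat 0.63 [780. 115.   0.] [245. 238.]
side pot_small 0.51 [ 448. -287.    1.] [355. 181.]
side pot_small 0.5 [725. 291.   2.] [248. 276.]
side pot_small 0.47 [373. -20.   2.] [373. 221.]
side weight 0.6 [ 514. -473.   -2.] [342. 159.]
side dish 0.57 [536. 501.  -1.] [301. 344.]
1.2
```

View pics/top0.png

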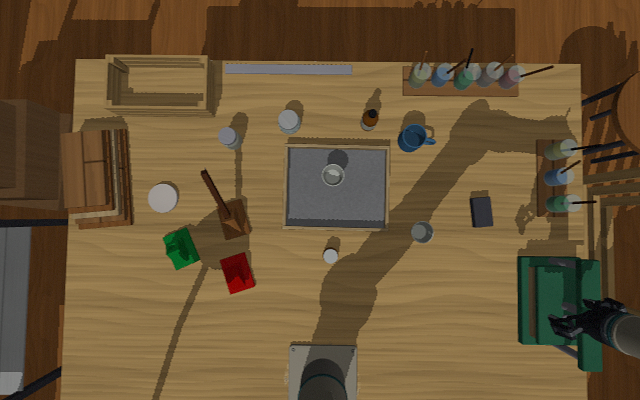

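View pics/side0.png

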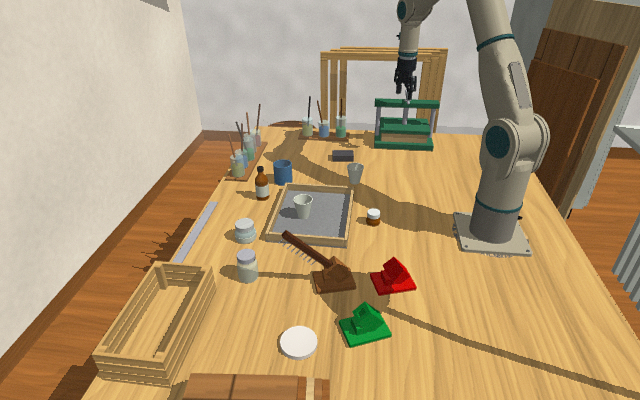

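Top view: white cup in the tray at (332,175), which is cup_a, and its twin on the table at (422,231), which is cup_b. The brown stand is at (235,220), and the rake rises from it to (205,172). The look-alike stands are green (181,248) and red (237,272), so I choose the brown one. The pale pot at (330,255) and the jars at (288,121) and (229,136) are not cups. Side view: cup_a (303,207), cup_b (355,174), rake (315,255) with teeth underneath, brown stand (335,278). Next I fit precisely and make the close crop.

Run:
```python
from h import *
from scipy.optimize import least_squares
crops=[]
def circ(q,r):
    f=least_squares(lambda x:np.hypot(q[:,0]-x[0],q[:,1]-x[1])-r,q.mean(0),loss='soft_l1'); return f.x.round(1),round(np.sqrt((f.fun**2).mean()),1)
for n in("top","side"):
    c=eyes.calibration(n); im,d=eyes.get_image(n); P=cloud(c,d)
    for nm,(x,y),z0 in(("a",(612,-21),76),("b",(453,-286),70)):
        m=(np.hypot(P[...,0]-x,P[...,1]-y)<50)&(d>0)
        Q=P[m]; top=Q[:,2].max(); zt=np.percentile(Q[Q[:,2]>30][:,2],95)
        q=Q[(Q[:,2]>z0-7)&(Q[:,2]<z0+6)]
        print(n,nm,"zmax",top.round(1),zt.round(1),len(q),circ(q[:,:2],32.), "extent",q.min(0).round(),q.max(0).round())
    for r in finder.cut_out(n,"rake")[:2]:
        m=cv2.erode(r["mask"].astype(np.uint8),np.ones((2,2)))>0
        Q=P[m&(d>0)]; Q=Q[Q[:,2]>60]; Q=Q[np.linalg.norm(Q-np.median(Q,0),axis=1)<140]
        mu=np.median(Q,0); v=np.linalg.svd(Q-Q.mean(0),full_matrices=False)[2][0]; v*=np.sign(v[2])
        s=(Q-Q.mean(0))@v
        print(n,"rake",round(r["confidence"],2),m.sum(),"mean",Q.mean(0).round(1),"dir",v.round(3),"elev",np.degrees(np.arcsin(v[2])).round(1),"yaw",np.degrees(np.arctan2(v[1],v[0])).round(1),"ends",(Q.mean(0)+v*s.min()).round(),(Q.mean(0)+v*s.max()).round())
    # tray walls
    m=(P[...,2]>29)&(P[...,2]<42)&(abs(P[...,0]-584)<150)&(abs(P[...,1]+31)<185)&(np.hypot(P[...,0]-612,P[...,1]+21)>60)
    q=P[m][:,:2]; print("tray",cv2.minAreaRect(q.astype(np.float32)))
    u,v=((300,150),(300,120))[n=="side"],None
    crops.append(cv2.resize(im[130:290,150:470] if n=="top" else im[150:310,220:540],(800,400)))
cv2.imwrite("pics/c1.png",cv2.resize(np.vstack(crops),(600,600)))
```

```text
top a zmax 82.4 76.3 90 (array([614. , -20.7]), np.float64(1.7)) extent [584. -53.  69.] [646.  11.  79.]
top b zmax 75.2 71.0 94 (array([ 451.6, -281.7]), np.float64(1.8)) extent [ 419. -314.   63.] [ 483. -251.   75.]
top rake 0.9 272 mean [546.4 300.  136.1] dir [0.656 0.205 0.726] elev 46.6 yaw 17.3 ends [487. 281.  70.] [601. 317. 197.]
tray ((582.5404663085938, -32.13737487792969), (320.28857421875, 260.2070007324219), 89.28238677978516)
side a zmax 77.9 75.3 84 (array([611.9, -20.3]), np.float64(2.2)) extent [580. -55.  69.] [644.  14.  78.]
side b zmax 71.8 70.2 59 (array([ 449.1, -281.3]), np.float64(3.4)) extent [ 418. -316.   63.] [ 480. -246.   72.]
side rake 0.67 402 mean [547.3 310.2 134. ] dir [0.657 0.203 0.726] elev 46.5 yaw 17.1 ends [487. 292.  67.] [601. 327. 193.]
tray ((579.7028198242188, -31.050704956054688), (327.7831115722656, 260.5060119628906), 89.4473876953125)
```

View pics/c1.png

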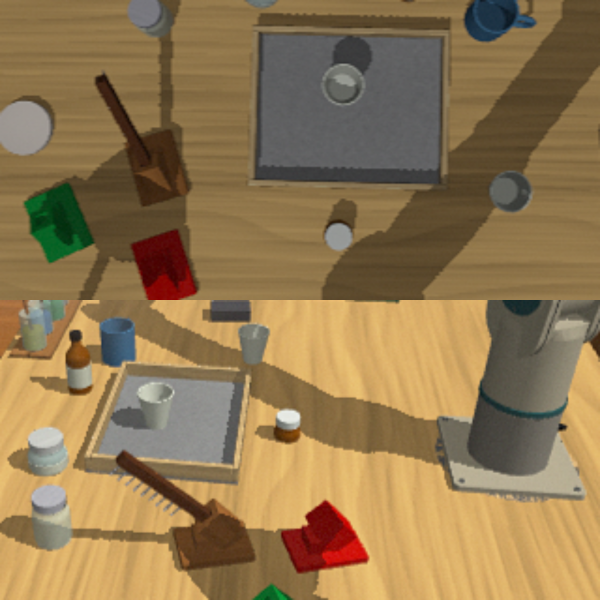

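The crop confirms it: white cup in the tray, grey-white twin to the right of it, brown stand with the dark rake. Moving to hover over cup_a at about (613,-20.5).

Call:
move_arm(steps=[[0, 0, 0, 0.0226, 0.0379, -0.003, 0.085], [0, 0, 0, 0.0226, 0.0379, -0.003, 0.085], [0, 0, 0, 0.0226, 0.0379, -0.003, 0.085], [0, 0, 0, 0.0226, 0.0379, -0.003, 0.085], [0, 0, 0, 0.0226, 0.0379, -0.003, 0.085]])

```text
clock: 1.9
eef_pos: [387.6, -398.5, 216.4]
tool_rot: [3.141, -0.0, 0.435]
force: [0.0, 0.2, -0.3]
width: 85.1
gripper_force: 0.0
```

Call:
move_arm(steps=[[0, 0, 0, 0.0226, 0.0379, -0.003, 0.085], [0, 0, 0, 0.0226, 0.0379, -0.003, 0.085], [0, 0, 0, 0.0226, 0.0379, -0.003, 0.085], [0, 0, 0, 0.0226, 0.0379, -0.003, 0.085], [0, 0, 0, 0.0226, 0.0379, -0.003, 0.085]])

```text
clock: 2.4
eef_pos: [500.7, -209.0, 201.5]
tool_rot: [3.141, -0.0, 0.435]
force: [1.0, 0.8, 0.5]
width: 85.1
gripper_force: 0.0
```

Call:
move_arm(steps=[[0, 0, 0, 0.0226, 0.0379, -0.003, 0.085], [0, 0, 0, 0.0226, 0.0379, -0.003, 0.085], [0, 0, 0, 0.0226, 0.0379, -0.003, 0.085], [0, 0, 0, 0.0226, 0.0379, -0.003, 0.085], [0, 0, 0, 0.0226, 0.0379, -0.003, 0.085]])

```text
clock: 2.9
eef_pos: [613.7, -19.4, 186.4]
tool_rot: [3.141, -0.0, 0.435]
force: [0.2, -0.6, -0.8]
width: 85.0
gripper_force: 0.0
```

```bash
cat > log.py <<'E'
from h import *
s=telemetry.read_state()
print(round(s["clock"],2),s["qpos"].round(3).tolist(),s["eef_pos"].round(1),s["tool_rot"].round(3),"F",s["force"].round(1),"w",round(s["width"],1),round(s["gripper_force"],1))
open("poses.txt","a").write(" ".join(map(str,[*s["qpos"],*s["eef_pos"],*s["tool_rot"]]))+"\n")
E
python3 - <<'E'
import log
from h import *
from scipy.optimize import least_squares
c=eyes.calibration("wrist"); im,d=eyes.get_image("wrist"); P=cloud(c,d); cv2.imwrite("pics/w1.png",im)
Q=P[(d>0)&(np.hypot(P[...,0]-613,P[...,1]+20.5)<50)]
q=Q[(Q[:,2]>68)&(Q[:,2]<82)]
f=least_squares(lambda x:np.hypot(q[:,0]-x[0],q[:,1]-x[1])-32,q[:,:2].mean(0),loss='soft_l1')
print(len(q),f.x,np.percentile(q[:,2],[50,95]),q.min(0),q.max(0)); print(c)
for r in finder.pinpoint("wrist","cup_a"): print(r["confidence"],w(c,r["location"]))
E
```

```text
2.9 [-0.038, 0.626, 0.039, 1.671, -0.03, 0.845, -1.123] [613.7 -19.4 186.4] [ 3.141 -0.     0.435] F [ 0.2 -0.6 -0.8] w 85.0 0.0
1425 [613.58795455 -21.67771407] [75.42287806 76.99104092] [580.20569093 -54.56729521  68.01997463] [645.10003519  10.2058004   78.17977211]
{'fx': 324.78357783467214, 'fy': 324.78357783467214, 'cx': 325.7101767601465, 'cy': 196.38698613292496, 'position': array([675.84686737,   9.7752344 , 329.16512069]), 'attitude': array([ 2.86415502e+00,  7.24050034e-04, -1.13706869e+00])}
0.59 [608.40374411 -28.25847411   9.57951065]
```

Call:
move_arm(steps=[[0, 0, 0, -0.0005, -0.002, -0.045, 0.085], [0, 0, 0, 0, 0, -0.045, 0.085], [0, 0, 0, 0, 0, -0.032, 0.085], [0, 0, 0, 0, 0, -0.02, 0.085], [0, 0, 0, 0, 0, 0, 0.085]])

```text
clock: 3.5
eef_pos: [609.7, -23.4, 41.4]
tool_rot: [-3.139, 0.006, 0.434]
force: [-1.0, 0.3, 0.0]
width: 85.0
gripper_force: 0.0
```

Call:
move_arm(steps=[[0, 0, 0, 0, 0, 0, 0.07], [0, 0, 0, 0, 0, 0, 0.055], [0, 0, 0, 0, 0, 0, 0.055], [0, 0, 0, 0, 0, 0, 0.055]])

```text
clock: 3.9
eef_pos: [613.4, -23.1, 46.5]
tool_rot: [3.14, -0.003, 0.435]
force: [-2.2, 0.4, 6.8]
width: 62.7
gripper_force: 65.0
```

Call:
move_arm(steps=[[0, 0, 0, 0, 0, 0.01, 0.055], [0, 0, 0, 0, 0, 0.02, 0.055], [0, 0, 0, 0, 0, 0.035, 0.055], [0, 0, 0, 0, 0, 0.04, 0.055], [0, 0, 0, 0, 0, 0.03, 0.055]])

```text
clock: 4.4
eef_pos: [613.1, -23.2, 182.7]
tool_rot: [3.14, -0.003, 0.435]
force: [0.3, -1.1, -1.1]
width: 62.4
gripper_force: 65.9
```

Run:
```python
import log
from h import *
from scipy.optimize import least_squares
c=eyes.calibration("wrist"); im,d=eyes.get_image("wrist"); cv2.imwrite("pics/w2.png",im[:, :])
for n in("top","side"):
    c=eyes.calibration(n); im,d=eyes.get_image(n); P=cloud(c,d)
    for r in finder.pinpoint(n,"cup_a"): print(n,round(r["confidence"],2),w(c,r["location"]).round())
```

```text
4.4 [-0.032, 0.628, 0.039, 1.679, -0.031, 0.832, -1.116] [613.1 -23.2 182.7] [ 3.14e+00 -3.00e-03  4.35e-01] F [ 0.3 -1.1 -1.1] w 62.4 65.9
top 0.98 [ 454. -284.   -3.]
side 0.77 [614. -20. 140.]
side 0.69 [ 449. -286.   -1.]
```

View pics/w2.png

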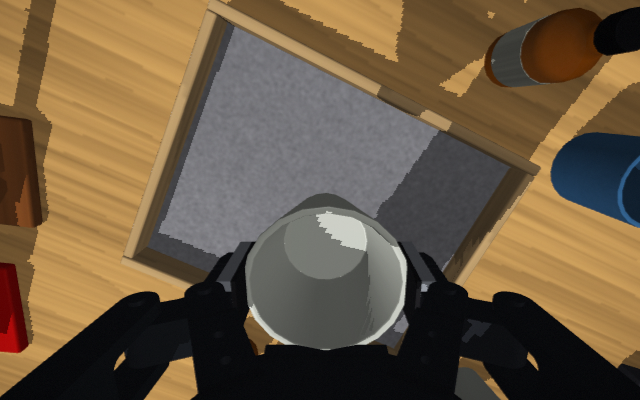

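The cup is held across its rim (circle centred about (327,277)), clear of the tray. Now carrying it to cup_b.

Call:
move_arm(steps=[[0, 0, 0, -0.0145, -0.024, 0, 0.055], [0, 0, 0, -0.024, -0.038, 0, 0.055], [0, 0, 0, -0.025, -0.04, 0, 0.055], [0, 0, 0, -0.025, -0.04, 0, 0.055], [0, 0, 0, -0.025, -0.04, 0, 0.055]])

```text
clock: 5.15
eef_pos: [496.5, -205.9, 177.7]
tool_rot: [-3.139, 0.002, 0.435]
force: [-0.0, -1.3, -2.1]
width: 62.6
gripper_force: 65.9
```

Call:
move_arm(steps=[[0, 0, 0, -0.022, -0.036, 0, 0.055], [0, 0, 0, -0.018, -0.028, 0, 0.055], [0, 0, 0, -0.009, -0.014, 0, 0.055], [0, 0, 0, 0, 0, 0, 0.055], [0, 0, 0, 0, 0, 0, 0.055]])

```text
clock: 5.65
eef_pos: [449.4, -282.2, 178.2]
tool_rot: [-3.139, 0.001, 0.434]
force: [-0.3, 0.0, -1.2]
width: 62.5
gripper_force: 65.9
```

Run:
```python
import log
from h import *
from scipy.optimize import least_squares
def circ(q,r):
    f=least_squares(lambda x:np.hypot(q[:,0]-x[0],q[:,1]-x[1])-r,np.median(q,0),loss='soft_l1'); return f.x.round(1),np.sqrt((f.fun**2).mean()).round(1)
s=telemetry.read_state(); e=s["eef_pos"]
outs=[]
for n in("wrist","top","side"):
    c=eyes.calibration(n); im,d=eyes.get_image(n); P=cloud(c,d); outs.append(im)
    if n=="side": 
        for r in finder.pinpoint(n,"cup_a"): print(n,round(r["confidence"],2),w(c,r["location"]).round())
    # held rim: radius fit in height slab around expected rim z
    zr=e[2]+31
    m=(d>0)&(np.hypot(P[...,0]-e[0],P[...,1]-e[1])<36)&(abs(P[...,2]-zr)<12); q=P[m]
    print(n,"held",len(q),q.min(0).round(1) if len(q) else 0,q.max(0).round(1) if len(q) else 0)
    m=(d>0)&(np.hypot(P[...,0]-450,P[...,1]+283)<45)&(P[...,2]>63)&(P[...,2]<77); q=P[m]
    if len(q)>10: print(n,"b",len(q),circ(q[:,:2],32),q.min(0).round(1),q.max(0).round(1))
im=outs[2]
cv2.imwrite("pics/s3.png",np.hstack([cv2.resize(outs[0],(400,300)),cv2.resize(im[80:200,300:420],(300,300))]))
```

```text
5.65 [0.498, 0.53, 0.016, 1.905, -0.013, 0.709, -0.615] [ 449.4 -282.2  178.2] [-3.139e+00  1.000e-03  4.340e-01] F [-0.3  0.  -1.2] w 62.5 65.9
wrist held 8702 [ 417.2 -315.7  197.2] [ 482.2 -246.5  221.2]
wrist b 779 (array([ 448.5, -284.8]), np.float64(1.8)) [ 426.5 -317.1   63.1] [ 482.2 -252.1   71.8]
top held 31 [ 448.5 -289.1  198.8] [ 482.  -247.3  209.9]
top b 38 (array([ 489. , -251.9]), np.float64(12.0)) [ 430.2 -298.7   63.2] [ 482.9 -251.8   71.6]
side 0.81 [ 450. -286.    3.]
side 0.78 [ 449. -277.  137.]
side held 75 [ 417.6 -314.8  197.4] [ 480.3 -246.5  220.8]
side b 61 (array([ 448.6, -280.9]), np.float64(3.1)) [ 418.1 -313.7   63.2] [ 479.9 -246.3   72.7]
```

View pics/s3.png

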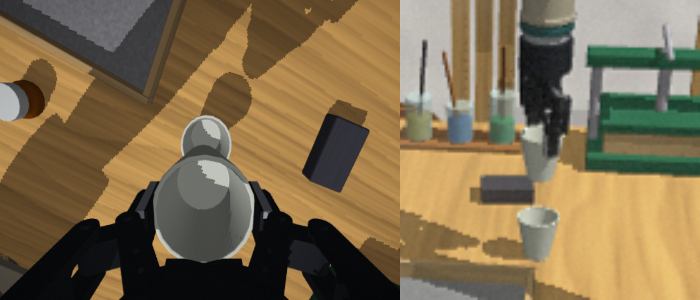

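Wrist view: held cup (204,210) above the twin (205,135, further down). Side crop: upright and aligned. Lowering.

Call:
move_arm(steps=[[0, 0, 0, 0.0005, -0.0013, -0.02, 0.055], [0, 0, 0, 0, 0, -0.03, 0.055], [0, 0, 0, 0, 0, -0.025, 0.055], [0, 0, 0, 0, 0, -0.015, 0.055], [0, 0, 0, 0, 0, -0.008, 0.055]])

```text
clock: 6.35
eef_pos: [450.2, -283.0, 79.8]
tool_rot: [-3.14, 0.001, 0.437]
force: [-0.1, -0.2, -0.6]
width: 62.6
gripper_force: 65.9
```

Call:
move_arm(steps=[[0, 0, 0, 0, 0, -0.003, 0.055], [0, 0, 0, 0, 0, -0.003, 0.055], [0, 0, 0, 0, 0, -0.002, 0.055], [0, 0, 0, 0, 0, 0, 0.055]])

```text
clock: 6.75
eef_pos: [450.6, -284.5, 73.7]
tool_rot: [3.141, -0.001, 0.435]
force: [-0.3, -0.0, -1.9]
width: 62.4
gripper_force: 65.9
```

Call:
move_arm(steps=[[0, 0, 0, 0, 0, -0.002, 0.055], [0, 0, 0, 0, 0, -0.001, 0.055], [0, 0, 0, 0, 0, 0, 0.055]])

```text
clock: 7.05
eef_pos: [450.3, -284.3, 70.3]
tool_rot: [3.142, -0.0, 0.435]
force: [1.2, -0.4, -1.4]
width: 62.8
gripper_force: 65.9
```

Call:
move_arm(steps=[[0, 0, 0, 0, 0, -0.001, 0.055], [0, 0, 0, 0, 0, -0.001, 0.055], [0, 0, 0, 0, 0, 0, 0.055]])

```text
clock: 7.35
eef_pos: [450.5, -284.4, 68.5]
tool_rot: [3.141, -0.0, 0.435]
force: [-0.3, -0.2, 1.7]
width: 62.8
gripper_force: 66.1
```

Call:
move_arm(steps=[[0, 0, 0, 0, 0, -0.001, 0.055], [0, 0, 0, 0, 0, 0, 0.055], [0, 0, 0, 0, 0, 0, 0.066], [0, 0, 0, 0, 0, 0, 0.075], [0, 0, 0, 0, 0, 0, 0.085]])

```text
clock: 7.85
eef_pos: [450.3, -284.3, 67.1]
tool_rot: [-3.142, 0.0, 0.435]
force: [0.3, 0.4, -0.5]
width: 84.5
gripper_force: 0.0
```

Call:
move_arm(steps=[[0, 0, 0, 0, 0, 0, 0.085], [0, 0, 0, 0, 0, 0.01, 0.085], [0, 0, 0, 0, 0, 0.03, 0.085], [0, 0, 0, 0, 0, 0.045, 0.085], [0, 0, 0, 0, 0, 0.045, 0.085]])

```text
clock: 8.35
eef_pos: [449.8, -284.1, 199.0]
tool_rot: [-3.141, 0.001, 0.435]
force: [0.4, -0.6, -0.9]
width: 84.8
gripper_force: 0.0
```

Run:
```python
import log
from h import *
outs=[]
for n in("wrist","side"):
    c=eyes.calibration(n); im,d=eyes.get_image(n); P=cloud(c,d); outs.append(im)
    m=(d>0)&(np.hypot(P[...,0]-450,P[...,1]+284)<45)&(P[...,2]>30)&(P[...,2]<110); q=P[m]
    t=q[q[:,2]>92]; print(n,np.percentile(q[:,2],[50,90,99]),t.min(0).round(),t.max(0).round())
cv2.imwrite("pics/s4.png",np.hstack([cv2.resize(outs[0],(400,300)),cv2.resize(outs[1][120:200,310:390],(300,300))]))
```

```text
8.35 [0.498, 0.502, 0.018, 1.882, -0.013, 0.759, -0.613] [ 449.8 -284.1  199. ] [-3.141e+00  1.000e-03  4.350e-01] F [ 0.4 -0.6 -0.9] w 84.8 0.0
wrist [72.39978519 97.90286599 99.11908325] [ 418. -316.   92.] [ 483. -251.  100.]
side [75.19092818 94.61579372 98.47920035] [ 419. -318.   93.] [ 480. -247.  101.]
```

View pics/s4.png

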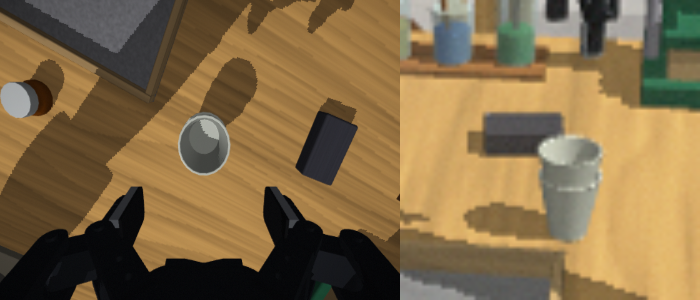

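Wrist and side views show cup_a nested upright in cup_b (rim at 98 mm = 70+28). Now to a hover behind and above the rake, with yaw −8° and a slight outward tilt.

Call:
move_arm(steps=[[0, 0, -2, 0.004, 0.03, 0.015, 0.085], [0, 0, -3, 0.004, 0.045, 0.01, 0.085], [0, 0, -3, 0.004, 0.045, 0.01, 0.085], [0, 0, 0, 0.004, 0.045, 0.01, 0.085], [0, 0, 0, 0.004, 0.045, 0.01, 0.085]])

```text
clock: 8.95
eef_pos: [469.9, -72.6, 253.0]
tool_rot: [3.142, -0.0, 0.295]
force: [1.5, -0.5, 1.0]
width: 85.1
gripper_force: 0.0
```

Call:
move_arm(steps=[[0.6, -1.9, 0, 0.004, 0.045, 0.006, 0.085], [0.6, -1.9, 0, 0.004, 0.045, 0.006, 0.085], [0.6, -1.9, 0, 0.004, 0.045, 0.006, 0.085], [0.6, -1.9, 0, 0.004, 0.045, 0.006, 0.085], [0.5, -2, 0, 0.004, 0.045, 0.006, 0.085]])

```text
clock: 9.45
eef_pos: [490.0, 152.3, 282.9]
tool_rot: [3.142, -0.177, 0.295]
force: [2.2, -0.3, 0.3]
width: 84.6
gripper_force: 0.0
```

Call:
move_arm(steps=[[0, 0, 0, 0.004, 0.045, 0.006, 0.085], [0, 0, 0, 0.004, 0.045, 0.006, 0.085], [0, 0, 0, 0.002, 0.035, 0.0, 0.085], [0, 0, 0, 0, 0.015, 0, 0.085], [0, 0, 0, 0, 0, 0, 0.085]])

```text
clock: 9.95
eef_pos: [499.4, 292.7, 294.0]
tool_rot: [-3.142, -0.174, 0.299]
force: [0.8, -0.7, -0.8]
width: 85.0
gripper_force: 0.0
```

Run:
```python
import log
from h import *
c=eyes.calibration("wrist"); im,d=eyes.get_image("wrist"); P=cloud(c,d); np.savez("w5.npz",P=P,d=d,im=im); cv2.imwrite("pics/w5.png",im)
print(c)
for n in("rake","stand"):
    for r in finder.pinpoint("wrist",n): print(n,round(r["confidence"],2),w(c,r["location"]).round(1))
rs=finder.cut_out("wrist","rake")
for r in rs[:2]:
    m=r["mask"]; Q=P[m&(d>0)]; print(r["confidence"],m.sum(),Q.min(0).round(),Q.max(0).round(), np.argwhere(m).min(0),np.argwhere(m).max(0))
if rs: np.save("m5.npy",rs[0]["mask"])
```

```text
9.95 [-0.599, 0.376, -0.016, 1.801, 0.083, 0.801, -1.938] [499.4 292.7 294. ] [-3.142 -0.174  0.299] F [ 0.8 -0.7 -0.8] w 85.0 0.0
{'fx': 324.78357783467214, 'fy': 324.78357783467214, 'cx': 325.7101767601465, 'cy': 196.38698613292496, 'position': array([540.32659319, 305.43403731, 446.61178399]), 'attitude': array([ 3.03790519e+00,  1.05156102e-03, -1.27275738e+00])}
rake 0.65 [530.5 296.4 108.9]
stand 0.97 [482.8 285.8  -3.9]
stand 0.69 [313.1 263.8  -0.8]
stand 0.56 [386.7 440.8  -1.4]
0.93 2593 [480. 276.  -2.] [659. 331. 198.] [ 67 322] [216 342]
```

View pics/w5.png

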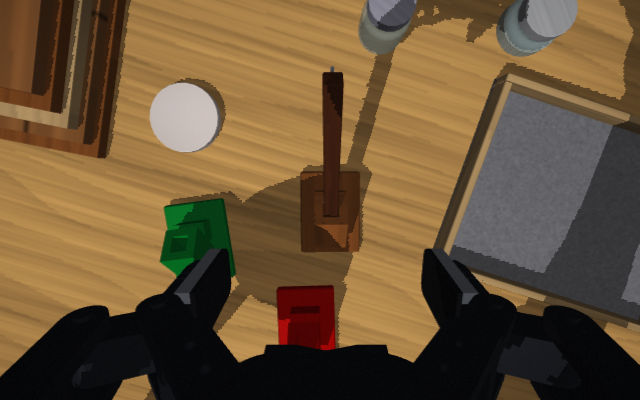

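The wrist view shows the rake from (332,215) in the brown stand up to (332,72), nearly parallel to the tool's x axis. Red and green stands are off to the sides. Fitting its top face.

Run:
```python
from h import *
z=np.load("w5.npz"); P,d=z["P"],z["d"]; m=cv2.erode(np.load("m5.npy").astype(np.uint8),np.ones((3,3)))>0
Q=P[m&(d>0)]; Q=Q[(Q[:,2]>60)&(Q[:,2]<205)]
for _ in range(3):
    v=np.linalg.svd(Q-Q.mean(0),full_matrices=False)[2][0]; v*=np.sign(v[2]); mu=Q.mean(0)
    r=np.linalg.norm(np.cross(Q-mu,v),axis=1); Q=Q[r<11]
h=np.array([v[0],v[1]])/np.hypot(v[0],v[1]); yaw=np.arctan2(h[1],h[0])
print(len(Q),"mean",mu.round(1),"elev",np.degrees(np.arcsin(v[2])).round(1),"yaw",np.degrees(yaw).round(1))
nrm=np.array([-h[0]*v[2],-h[1]*v[2],np.hypot(v[0],v[1])])
s=(Q-mu)@v; print("ends",(mu+v*s.min()).round(),(mu+v*s.max()).round())
# lateral extents
y=np.array([-h[1],h[0],0]); l=(Q-mu)@y; print("lat",np.percentile(l,[2,50,98]).round(1))
top=mu+v*s.max(); org=top-110*v-9*nrm; print("origin",org.round(1))
g=org+20*v; t=np.radians(10); tz=np.array([np.sin(t)*h[0],np.sin(t)*h[1],-np.cos(t)]); print("grip",g.round(1),"tcp",(g+20*tz).round(1),"tz",tz.round(3))
```

```text
2173 mean [556.9 305.6 152.3] elev 45.8 yaw 17.3
ends [482. 282.  72.] [598. 319. 197.]
lat [-6.8 -0.   6.8]
origin [531.3 297.7 111.9]
grip [544.6 301.8 126.2] tcp [547.9 302.9 106.5] tz [ 0.166  0.052 -0.985]
```

Call:
move_arm(steps=[[0, 0, 0, 0.0135, 0.0018, -0.03, 0.085], [0, 0, 0, 0.0135, 0.0018, -0.03, 0.085], [0, 0, 0, 0.0065, 0.002, -0.038, 0.085], [0, 0, 0, 0.0065, 0.002, -0.038, 0.085], [0, 0, 0, 0.004, 0.001, -0.02, 0.085]])

```text
clock: 10.65
eef_pos: [543.7, 295.9, 135.3]
tool_rot: [3.139, -0.171, 0.293]
force: [-0.4, 0.3, 0.4]
width: 84.9
gripper_force: 0.0
```

Call:
move_arm(steps=[[0, 0, 0, 0.003, 0.001, -0.02, 0.085], [0, 0, 0, 0.0016, 0.0007, -0.012, 0.085], [0, 0, 0, 0, 0, 0, 0.085]])

```text
clock: 10.95
eef_pos: [548.5, 298.9, 104.9]
tool_rot: [3.14, -0.172, 0.294]
force: [-0.4, 0.3, 0.4]
width: 85.1
gripper_force: 0.0
```

Run:
```python
import log
from h import *
o=[]
for n in("wrist","side"):
    im,d=eyes.get_image(n); o.append(im)
cv2.imwrite("pics/w6.png",np.hstack([cv2.resize(o[0],(400,300)),cv2.resize(o[1][180:300,250:390],(350,300))]))
```

```text
10.95 [-0.575, 0.688, 0.007, 1.87, 0.109, 0.421, -1.944] [548.5 298.9 104.9] [ 3.14  -0.172  0.294] F [-0.4  0.3  0.4] w 85.1 0.0
```

View pics/w6.png

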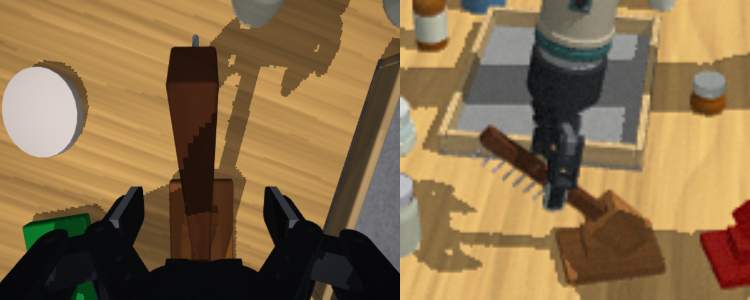

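The bar lies between the open fingers, a few mm to the left (+y). I shift 3.5 mm and close.

Call:
move_arm(steps=[[0, 0, 0, -0.001, 0.0035, 0, 0.085], [0, 0, 0, 0, 0, 0, 0.03], [0, 0, 0, 0, 0, 0, 0.01], [0, 0, 0, 0, 0, 0, 0.01], [0, 0, 0, 0, 0, 0, 0.01]])

```text
clock: 11.55
eef_pos: [548.0, 304.5, 106.6]
tool_rot: [3.141, -0.175, 0.295]
force: [0.2, 0.1, -0.7]
width: 27.7
gripper_force: 0.0
```

Call:
move_arm(steps=[[0, 0, 0, 0, 0, 0, 0.01], [0, 0, 0, 0, 0, 0, 0.01]])

```text
clock: 11.75
eef_pos: [548.1, 304.1, 106.4]
tool_rot: [3.141, -0.175, 0.295]
force: [1.0, -2.1, 0.9]
width: 15.1
gripper_force: 59.5
```

Call:
move_arm(steps=[[0, 0, 0, 0.0061, 0.0019, 0.0077, 0.01], [0, 0, 0, 0.0092, 0.0029, 0.0115, 0.01], [0, 0, 0, 0.0092, 0.0029, 0.0115, 0.01]])

```text
clock: 12.05
eef_pos: [572.8, 312.0, 137.3]
tool_rot: [3.141, -0.174, 0.295]
force: [1.0, -1.3, -0.1]
width: 15.4
gripper_force: 59.1
```

Call:
move_arm(steps=[[0, 0, 0, 0.0123, 0.0038, 0.0153, 0.01], [0, 0, 0, 0.0123, 0.0038, 0.0153, 0.01], [0, 0, 0, 0.0061, 0.0019, 0.0077, 0.01], [0, 0, 0, 0, 0, 0.02, 0.01], [0, 0, 0, 0, 0, 0.02, 0.01]])

```text
clock: 12.55
eef_pos: [602.7, 321.5, 215.3]
tool_rot: [3.141, -0.173, 0.295]
force: [0.3, -0.3, -1.2]
width: 15.1
gripper_force: 59.1
```

Run:
```python
import log
from h import *
o=[]
for n in("wrist","side"):
    im,d=eyes.get_image(n); o.append(im)
    c=eyes.calibration(n)
    for r in finder.pinpoint(n,"rake"): print(n,round(r["confidence"],2),w(c,r["location"]).round(1))
cv2.imwrite("pics/w7.png",np.hstack([cv2.resize(o[0],(400,300)),cv2.resize(o[1][150:300,230:405],(350,300))]))
```

```text
12.55 [-0.54, 0.612, -0.023, 1.617, 0.086, 0.747, -1.892] [602.7 321.5 215.3] [ 3.141 -0.173  0.295] F [ 0.3 -0.3 -1.2] w 15.1 59.1
wrist 0.66 [587.9 321.1 220.7]
side 0.64 [585.3 319.4 222.7]
```

View pics/w7.png

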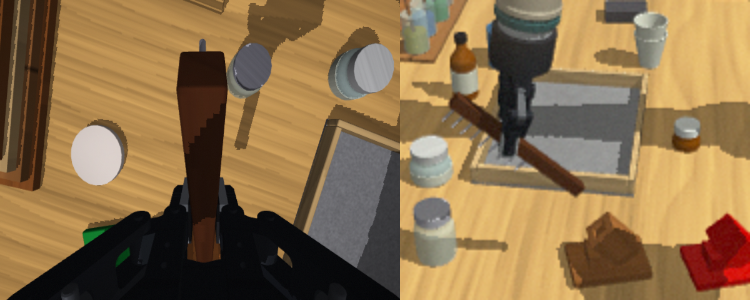

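The rake is drawn clear of the brown stand and held, toothed end up (wrist view: bar from (203,250) to (200,55)). Carrying it over the tray while turning it.

Call:
move_arm(steps=[[0, 0, -4.3, -0.004, -0.03, 0, 0.01], [0, 0, -4.3, -0.006, -0.044, 0, 0.01], [0, 0, -4.3, -0.006, -0.044, 0, 0.01], [0, 0, -4.4, -0.006, -0.044, 0, 0.01], [0, 5, 0, -0.006, -0.044, 0, 0.01]])

```text
clock: 13.25
eef_pos: [570.2, 115.4, 213.3]
tool_rot: [3.139, -0.08, -0.004]
force: [1.5, -0.2, -1.8]
width: 15.4
gripper_force: 59.2
```

Call:
move_arm(steps=[[0, 7, 0, -0.006, -0.044, 0, 0.01], [0, 7, 0, -0.006, -0.044, 0, 0.01], [0, 7, 0, -0.005, -0.04, 0, 0.01], [0, 7, 0, 0, -0.018, -0.01, 0.01], [0, 6, 0, 0, 0, -0.02, 0.01]])

```text
clock: 13.75
eef_pos: [558.8, -35.6, 185.2]
tool_rot: [3.132, 0.508, -0.016]
force: [1.4, 0.5, -0.6]
width: 15.2
gripper_force: 59.3
```

Call:
move_arm(steps=[[0, 5, 0, 0, 0, -0.02, 0.01], [0, 5, 0, 0, 0, -0.01, 0.01], [0, 0, 0, 0, 0, 0, 0.01]])

```text
clock: 14.05
eef_pos: [556.2, -30.0, 148.9]
tool_rot: [3.135, 0.691, -0.008]
force: [-0.8, -0.2, -0.7]
width: 14.9
gripper_force: 59.2
```

```bash
cat > rk.py <<'E'
import log
from h import *
o=[]
for n in("top","side"):
    c=eyes.calibration(n); im,d=eyes.get_image(n); o.append(im); P=cloud(c,d)
    for r in finder.pinpoint(n,"rake"): print(n,round(r["confidence"],2),w(c,r["location"]).round(1))
    for r in finder.cut_out(n,"rake")[:1]:
        m=cv2.erode(r["mask"].astype(np.uint8),np.ones((2,2)))>0
        e=telemetry.read_state()["eef_pos"]; Q=P[m&(d>0)]; Q=Q[(Q[:,2]>e[2]-40)&(np.linalg.norm(Q-e,axis=1)<150)]
        for _ in range(3):
            mu=Q.mean(0); v=np.linalg.svd(Q-mu,full_matrices=False)[2][0]; v*=np.sign(v[0])
            Q=Q[np.linalg.norm(np.cross(Q-mu,v),axis=1)<13]
        s=(Q-mu)@v; print(n,len(Q),"elev",np.degrees(np.arcsin(v[2])).round(1),"ends",(mu+v*s.min()).round(),(mu+v*s.max()).round())
cv2.imwrite("pics/%.0f.png"%(telemetry.read_state()["clock"]*100),np.hstack([cv2.resize(o[0][130:250,260:420],(400,300)),cv2.resize(o[1][120:270,220:395],(350,300))]))
E
python3 rk.py; ls -t pics|head -1
```

```text
14.05 [-0.01, 0.994, 0.027, 1.2, -0.013, 1.639, -1.56] [556.2 -30.  148.9] [ 3.135  0.691 -0.008] F [-0.8 -0.2 -0.7] w 14.9 59.2
top 0.37 [ 457.1 -287.8   -3.6]
w7.pngrk.py:11: RuntimeWarning: Mean of empty slice.
  mu=Q.mean(0); v=np.linalg.svd(Q-mu,full_matrices=False)[2][0]; v*=np.sign(v[0])
  ret = um.true_divide(
Traceback (most recent call last):
  File "rk.py", line 11, in <module>
    mu=Q.mean(0); v=np.linalg.svd(Q-mu,full_matrices=False)[2][0]; v*=np.sign(v[0])
                    ~~~~~~~~~~~~~~~~~~~~~~~~~~~~~~~~~~~~~~~~~~^^^
IndexError: index 0 is out of bounds for axis 0 with size 0
```

Lower to the final height (about 26 mm), then check with the side view.

Call:
move_arm(steps=[[0, 0, 0, 0, 0, -0.012, 0.01], [0, 0, 0, 0, 0, -0.014, 0.01], [0, 0, 0, 0, 0, 0, 0.01], [0, 0, 0, 0, 0, 0, 0.01]])

```text
clock: 14.6
eef_pos: [557.8, -30.3, 129.4]
tool_rot: [3.135, 0.681, -0.008]
force: [-0.4, -0.3, 0.0]
width: 15.2
gripper_force: 59.2
```

```bash
sed -i 's/in("top","side")/in("wrist","side")/; s/o\[0\]\[130:250,260:420\]/o[0]/' rk.py; python3 rk.py; ls -t pics|head -1
```

```text
14.6 [-0.01, 1.012, 0.026, 1.21, -0.013, 1.6, -1.561] [557.8 -30.3 129.4] [ 3.135  0.681 -0.008] F [-0.4 -0.3  0. ] w 15.2 59.2
wrist 0.6 [550.4 -30.2 143.6]
wrist 15276 elev -4.4 ends [477. -31. 161.] [661. -30. 147.]
side 0.82 [549.  -25.6 147.8]
side 265 elev -2.8 ends [439. -23. 152.] [656. -22. 142.]
1490.png
```

Call:
move_arm(steps=[[0, -3, 0, 0, 0, -0.007, 0.01], [0, 0, 0, 0, 0, 0, 0.01], [0, 0, 0, 0, 0, 0, 0.01], [0, 0, 0, 0, 0, 0, 0.01], [0, 0, 0, 0, 0, 0, 0.01]])

```text
clock: 15.4
eef_pos: [558.3, -30.3, 122.2]
tool_rot: [3.135, 0.628, -0.008]
force: [-0.1, -0.3, -0.6]
width: 15.2
gripper_force: 59.1
```

```bash
python3 rk.py; cp pics/$(ls -t pics|head -1) pics/fin.png; python3 -c "
from h import *
for n in ('top','side'):
    eyes.get_image(n);c=eyes.calibration(n)
    for r in finder.pinpoint(n,'cup_a'): print(n,round(r['confidence'],2),w(c,r['location']).round())
print(telemetry.read_state()['qd'].round(3))"
```

```text
15.4 [-0.009, 0.986, 0.024, 1.263, -0.013, 1.521, -1.561] [558.3 -30.3 122.2] [ 3.135  0.628 -0.008] F [-0.1 -0.3 -0.6] w 15.2 59.1
wrist 0.7 [552.4 -31.  135.8]
wrist 15357 elev -1.5 ends [477. -31. 150.] [660. -30. 145.]
side 0.95 [544.8 -29.4 138.8]
side 257 elev -0.3 ends [438. -22. 139.] [652. -22. 138.]
top 0.61 [ 454. -286.   -2.]
top 0.57 [ 450. -285.   30.]
side 0.66 [ 452. -281.   25.]
side 0.61 [ 448. -286.   -1.]
side 0.17 [ 513. -476.   -3.]
[-0.001 -0.001 -0.     0.    -0.     0.002  0.   ]
```

View pics/fin.png

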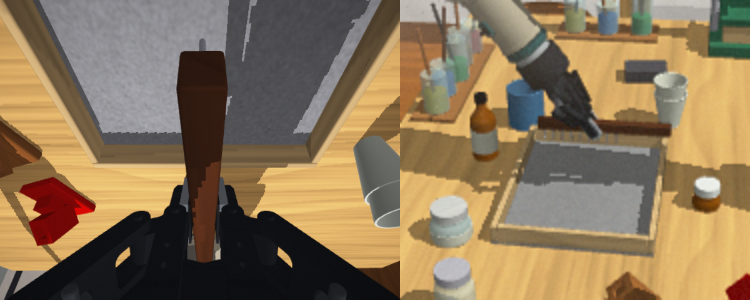

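The side view shows the rake level over the tray with its teeth down, and the cup stack upright at (670,100). It is level and still, about 138 mm above the table, so I hand it in.

```bash
python3 -c "
from cell import ctrl
print(ctrl.finish_job())"
```

```text
the job is handed in; nothing more can be done
None
```

I handed the job in with cup_a nested upright in cup_b and the rake held level and still, teeth down, about 10 cm above the tray floor and 30 mm from the tray centre; no verdict came back.

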